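# Hold a honey jar in the one-hand jar clamp

### The arm

A 6-joint arm with a two-finger parallel gripper is mounted at the origin on a cart in front of the work surface, level with it; the furniture and walls round the work are solid. World frame = base frame: x ahead of the robot, y to its left, z up, the work surface at z = 0. Lengths are in m, angles in degrees, forces in N, time in s.
With the tool pointing down it reaches from about 0.35 to 0.875 m from the base axis. Payload 4.2 kg.
Tool frame: the origin (TCP) lies between the finger pads; the fingertips stand 22 mm ahead of it and the grasp point (between the pads) lies 3 mm ahead of it (env.finger_overhang is the distance from the TCP to the fingertips, in m); z points along the fingers, y is the line along which they close (so a half turn about z gives the same grasp; the last joint's range is limited). The gripper opens to 87 mm and grips with 3 to 60 N. Pads are 19 mm wide; open, the fingers measure 117 mm over their backs; the gripper's body (75 mm by 190 mm) begins 51 mm behind the grasp point.
Start: joints at [-49.641, 22.042, 0.453, 0, -68.411, -14.817], TCP at [0.269, -0.564, 0.221] pointing down, gripper open.
Joint ranges: [-179.83, 179.83], [-69.29, 118.12], [-61.27, 80.66], [-181.25, 117.63], [-171.15, -9.14], [-177.46, 177.46]. Speed limits (degrees/s): [159.86, 159.86, 180, 180, 180, 180].

### API

Orientations are given as [roll, pitch, yaw] about the fixed x, y, z axes, in that order (R = Rz(yaw) Ry(pitch) Rx(roll)).
In Python, from workcell import env gives the robot as it stands. Calls block until the motion is done:
- env.goto(position, orientation): joint-space move of the TCP to a pose.
- env.move_straight(position, rotation=None, rate=0.15, force_limit=None): straight line of the TCP; rotation=None keeps the orientation; rate is the mean speed in m/s. With force_limit (N) it stops when the force on the tool has changed by that much, and returns True; else False.
- env.set_joints(angles): joint-space move.
- env.gripper_to(opening, grasp_force=None): opening from 0.0 (shut) to 1.0 (fully open); grasp_force is the grip in N (None keeps the last); returns when the fingers have stopped.
- env.dwell(seconds).
- env.inverse_kinematics(position, orientation): joint angles nearest the present ones, or None.
- env.read_state(): the state.
- env.grab_frame(name): name is "scene" or "top"; returns a dict with "image" (400x640x3 uint8, blue, green, red), "fx", "fy", "cx", "cy" (pixels), "position" and "orientation" of the camera in the world. Camera axes: x right, y up, looking along -z (the intrinsics and any distortion apply to the point x, -y, -z); pixel columns grow to the right and rows downward; lengths in m; the calibration is good to about 2 mm. A picture is of the moment at which its call begins. There is no depth.
A pose or a line that the arm cannot do raises env.Unreachable and nothing moves.
- env.close_job(): hands the job in; it is judged then, once.
The state is a dict: "clock": time; "joint_positions": joint angles; "qvel": joint speeds; "joint_torque": joint torques, N m; "position": TCP position; "tool_rot": TCP orientation; "force": force on the tool from outside, world axes, zero at the start; "wrist_torque": the same for the moment, N m; "opening": opening from 0.0 (shut) to 1.0 (fully open); "finger_force": force on a finger pad.
Only numpy, scipy, OpenCV 4.12 (cv2) and the standard library are available. Lean on these libraries where they do the work, as an engineer would, in place of code of your own. Each camera call takes 0.05 s, during which the arm holds its last target. There are 200 camera calls.

### The job

The lid of the honey jar is stuck, so hold the jar for me in the one-hand clamp it stands in. Pull the lock plug up out of its socket and put it down on the worktop off the clamp; then pump the clamp's squeeze trigger with the gripper until the moving jaw's sprung pad holds the jar against the fixed jaw and is pushed about half way in - never right in, that would crack the jar - and finish while still squeezing the trigger so. Work the jaw only by its trigger, do not push jaw or jar with the robot, and leave the fruit, garlic and timer where they are.

Things in the scene. Friction and masses are not known exactly. Their poses are not given: they have to be found in the camera images.
- jar_clamp: one-hand bar clamp fixed on the worktop: grey bed 312 x 90 x 8 mm (x -61 to 251). Origin on the worktop under the middle of the trigger; x along the bar to the jaws, z up; mm offsets here are in this frame. Bar tail to x -95; trigger housing x -50 to 50, top z 50; moving jaw from x 79, 72 high; jar; fixed jaw to x 251, 70 high; plug socket: 34 mm square block, 30 high, at x 118, y -60
- grip_mid (a point): midway between the two black upright trigger paddles, 95 mm above the worktop (axes as the clamp's). Paddles at x -29 and +29 of it, 10 thick, 36 wide (y), z 56 to 116 above the worktop; 68 mm over their outer faces when released. Squeeze them together along x, a finger outside each; the space above is free
- trigger_rear (a joint): travel of each paddle to the middle, m: 0 released, 0.013 fully squeezed (42 mm over the outer faces). Both move equally, geared, and spring back (2.4 to 4 N each). Squeezing, a pawl pushes the jaw on by the rear paddle's travel after up to 7 mm lost motion (teeth 5.3 mm apart); on release the jaw stays. A full pump moves it 5 to 11 mm; 9 to 14 N of grip does it
- jaw_slide (a joint): travel of the moving jaw to the fixed jaw, m, 0 to 0.055; starts at 0 to 0.010. A 12 N brake holds it where it is left (it may slip back 1 mm). With the lock plug in, its ear runs against the plug at about 0.015. The pad reaches a jar that rests in the fixed jaw at about 0.032
- jaw_pad (a joint): how far the moving jaw's sprung round pad is pushed into the jaw, m: 0 out, 0.014 right in (bottomed). Needs 1.4 N to start and then 0.7 N per mm. Before the jar rests in the fixed jaw it may be pushed in by 1 or 2 mm while it slides the jar along.
- pad_tip (a point): centre of the round rubber face (36 mm across) of the moving jaw's pad, 50 mm above the worktop; 14 mm of bare steel stem shows between face and jaw when the pad is out, 7 mm when half way in.
- pad_face: the rubber disc of the moving jaw's pad; its origin is only a reference point, use pad_tip
- jaw_head: the moving jaw's aluminium head, with an ear reaching to y -72 beside the lock plug (x 83 to 95 at jaw travel 0, z 34 to 46); its origin lies at the clamp's origin plus the jaw's travel along x
- fixed_jaw: the grey fixed jaw at the far end; its flat rubber face, 60 mm wide, stands at x 228 and the jar is pressed against it (origin at the clamp's origin)
- paddle_rear: black trigger paddle on the side away from the jaws (origin: clamp's origin plus the trigger's travel)
- paddle_front: black trigger paddle on the side of the jaws (origin: clamp's origin minus the trigger's travel)
- lock_plug: loose lock plug, 73.5 mm long, 40 g, upright in the socket. Origin mid foot, z up: steel shank 12 mm thick for 25.5 mm (all in the socket), round black collar 18 thick to 43.5, black upright tab to 73.5, 14 (its x) by 28 (its y). In the socket its foot is 4.5 mm above the worktop; a sprung ball holds it, a straight pull of about 10 N frees it. It can stand on its flat foot or lie
- plug_tab (a point): centre of the plug's tab, 60.5 mm above the plug's foot: grip it across its 14 mm (along the plug's x) from above
- honey_jar: honey jar with a round red lid and a rounded-square body, 64 mm across the flats, 85 mm high, about 0.3 kg, standing loose on the clamp's bed (8 mm above the worktop) between pad and fixed jaw, roughly square to them and up to 10 mm short of the fixed jaw; origin under its middle
- garlic: a whole garlic bulb, 56 mm wide and high, loose on the worktop, a bystander; origin under its middle
- lime: a lime, 48 mm, loose on the worktop, a bystander; origin under its middle
- lemon_b: a lemon, 72 x 55 x 56 mm, loose on the worktop, a bystander; origin under its middle
- kitchen_timer: a round cream kitchen timer, 64 mm across, 58 mm high, loose on the worktop, a bystander; origin under its middle

How it is judged:
By the outcome, as a careful person would: the job done as asked, in the order asked, and still so for the second after the job is handed in, while the arm keeps its last pose, push and grip.
It also fails if it takes over 72 s, if anything falls off the work surface, if the arm or the gripper's body presses on something with over 40 N, if the wrist force passes 120 N, or if a joint passes its speed limit or range.

## Working session

There is one attempt and no reset: what is moved stays moved. The work goes in short steps, each a Python script; the robot and the scene stay as the last script left them, time stands still between calls to the robot, and variables do not carry over. Pictures are saved under pics/ and viewed, at most 10 in all, crops included, and the job is handed in when it is done.

```bash
mkdir -p pics; cat > h.py <<'E'
import numpy as np, cv2
from workcell import env
from scipy.spatial.transform import Rotation as R
def cam(name):
    f=env.grab_frame(name); return f
def rot(f):
    o=np.array(f["orientation"]); 
    return o if o.shape==(3,3) else R.from_euler('xyz',o,degrees=True).as_matrix()
def ray(f,u,v):
    K=np.array([[f["fx"],0,f["cx"]],[0,f["fy"],f["cy"]],[0,0,1.]]); d=np.array(f.get("distortion",np.zeros(5)),float)
    p=cv2.undistortPoints(np.array([[[u,v]]],float),K,d)[0,0]
    return np.array(f["position"]),rot(f)@np.array([p[0],-p[1],-1.])
def onz(f,u,v,z):
    c,d=ray(f,u,v); return c+d*(z-c[2])/d[2]
def proj(f,P):
    q=rot(f).T@(np.array(P)-np.array(f["position"])); 
    p=np.array([q[0],-q[1],-q[2]]); return f["fx"]*p[0]/p[2]+f["cx"],f["fy"]*p[1]/p[2]+f["cy"]
E
python3 - <<'E'
from h import *
for n in("scene","top"):
    f=cam(n); cv2.imwrite(f"pics/{n}0.png",f["image"]); print({k:v for k,v in f.items() if k!="image"})
print(env.read_state())
E
```

```text
{'fx': 508.17149351975405, 'fy': 508.17149351975405, 'cx': 311.254148959829, 'cy': 201.66524527332254, 'position': array([-0.13643768,  0.60388931,  1.17287695]), 'orientation': array([  39.29092066,    0.81934603, -136.3841813 ])}
{'fx': 468.4280985814451, 'fy': 468.4280985814451, 'cx': 310.96607972860244, 'cy': 198.47346711009092, 'position': array([ 0.23291277, -0.00438796,  1.3869294 ]), 'orientation': array([ 10.25336334,  -1.13949119, -88.78585277])}
{'clock': 0.1, 'joint_positions': array([-4.96417631e+01,  2.20863220e+01,  3.88624761e-01, -2.51027563e-02,
       -6.84120080e+01, -1.48167932e+01]), 'qvel': array([-0.02544337, -0.13552305,  0.09715279,  0.10623746, -0.046855  ,
        0.0263648 ]), 'joint_torque': array([-6.31201183e-04, -3.91688526e+01,  1.87934017e+01,  4.23200816e+00,
        1.34304300e-02, -8.47603451e-05]), 'position': array([ 0.26926276, -0.56342708,  0.21977685]), 'tool_rot': array([ 1.79887976e+02, -5.50667515e-03, -1.54467809e+02]), 'force': array([-0.01131213,  0.17579677,  0.24409341]), 'wrist_torque': array([0.02417527, 0.01528914, 0.03767902]), 'finger_force': 0.0, 'opening': 1.0019077162549037}
```

View pics/scene0.png

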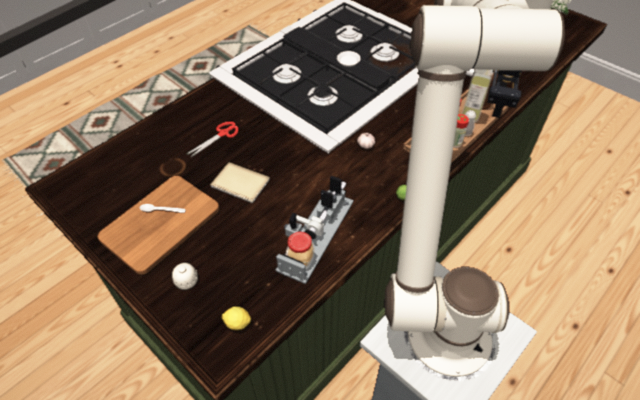

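View pics/top0.png

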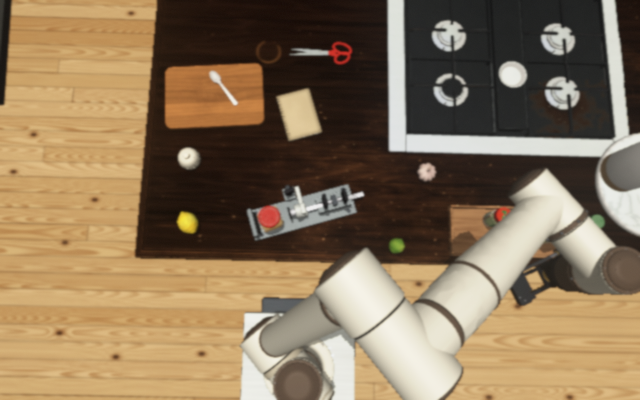

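The overview shows the clamp at about (250–365, 185–240) in top and (280–350, 180–280) in scene. The jaws point to image left (+y) and the plug is near top (290,190). I'll zoom in on both.

```bash
python3 - <<'E'
import cv2,numpy as np
a=cv2.resize(cv2.imread("pics/top0.png")[175:250,240:370],None,fx=6,fy=6,interpolation=cv2.INTER_CUBIC)
cv2.imwrite("pics/topc.png",a)
a=cv2.resize(cv2.imread("pics/scene0.png")[170:290,265:365],None,fx=5,fy=5,interpolation=cv2.INTER_CUBIC)
cv2.imwrite("pics/scenec.png",a)
E
```

```text
(no output)
```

View pics/topc.png

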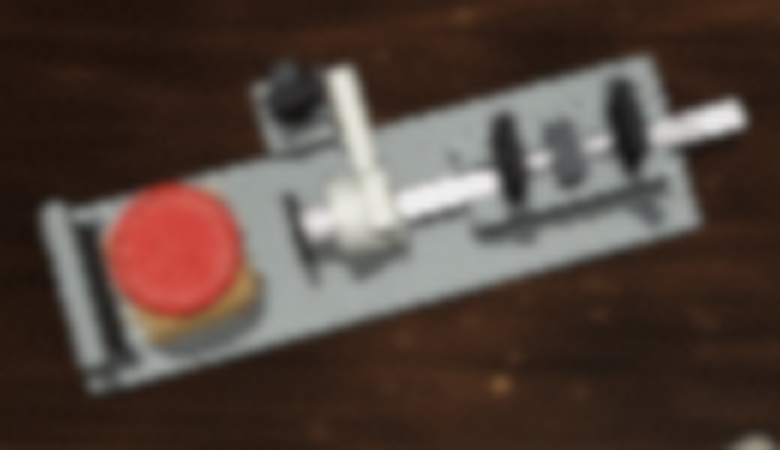

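View pics/scenec.png

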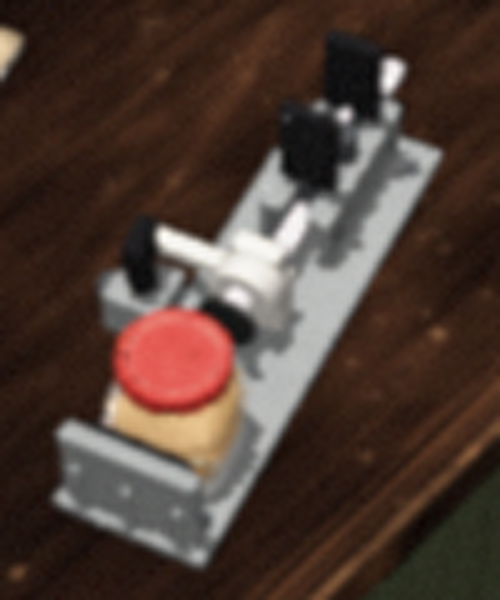

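The crops show these features:
- **Bed:** corners at about (652,55) and (702,225) in the top crop, and (440,150), (205,567) and (55,500) in the scene crop.
- **Paddles:** black, at (510,155) and (627,120) in the top crop.
- **Plug tab:** about (292,88) in the top crop and (140,255) in the scene crop.

Next I'll fit the clamp pose to these points.

```bash
python3 - <<'E'
from h import *
from scipy.optimize import least_squares
ft=cam("top"); fs=cam("scene")
T=lambda x,y:((x+.5)/6-.5+240,(y+.5)/6-.5+175)
S=lambda x,y:((x+.5)/5-.5+265,(y+.5)/5-.5+170)
# top: (view, pixel, clamp point mm)
obs=[(ft,T(652,55),(-61,-45,8)),(ft,T(702,226),(-61,45,8)),
 (fs,S(441,150),(-61,45,8)),(fs,S(205,567),(251,45,0)),(fs,S(53,500),(251,-45,0)),
 (ft,T(744,110),(-95,0,None)),]
obs=obs[:5]
def w(p,c):
    c=np.array(c)/1000; k,s=np.cos(p[2]),np.sin(p[2]); return np.array([p[0]+k*c[0]-s*c[1],p[1]+s*c[0]+k*c[1],c[2]])
def res(p): return np.concatenate([np.array(proj(f,w(p,c)))-px for f,px,c in obs])
r=least_squares(res,[.45,.05,np.radians(105)]); p=r.x
print(p,np.degrees(p[2]),res(p).round(1))
np.save("p.npy",p)
# dark blobs -> checks
for f,n in((ft,"t"),(fs,"s")):
    inv=(lambda u,v:((u+.5-240)*6-.5,(v+.5-175)*6-.5)) if n=="t" else (lambda u,v:((u+.5-265)*5-.5,(v+.5-170)*5-.5))
    for nm,c in dict(rear=(-34,0,116),rearb=(-34,0,60),front=(34,0,116),tabtop=(118,-60,78),tab=(118,-60,65),fj=(251,30,70),tail=(-95,0,30)).items():
        print(n,nm,np.round(inv(*proj(f,w(p,c)))))
def d(c,f=ft): return w(p,c)
# triangulate tab centre
def tri(a,b):
    c1,d1=ray(ft,*a);c2,d2=ray(fs,*b);s=np.linalg.lstsq(np.stack([d1,-d2],1),c2-c1,rcond=None)[0]
    A,B=c1+s[0]*d1,c2+s[1]*d2; return (A+B)/2,np.linalg.norm(A-B)
print("tabtop tri",tri(T(290,74),S(142,222)),w(p,(118,-60,78)))
print("grip",w(p,(0,0,95)),"tab",w(p,(118,-60,65)))
E
```

```text
[ 0.4720748  -0.09395681  1.85912044] 106.51975467296077 [ 0.6 -0.6  0.6 -0.6  0.7  0.2 -0.7  0.6  0.1  0.8]
t rear [650. 109.]
t rearb [638. 132.]
t front [508. 147.]
t tabtop [300.  87.]
t tab [300.  92.]
t fj [ 75. 344.]
t tail [751. 111.]
s rear [361.  34.]
s rearb [359.  99.]
s front [308. 117.]
s tabtop [140. 230.]
s tab [141. 245.]
s fj [172. 488.]
s tail [401.  63.]
tabtop tri (array([0.49680625, 0.03859896, 0.08833547]), np.float64(0.00734768507154152)) [0.49604529 0.03623311 0.078     ]
grip [ 0.4720748  -0.09395681  0.095     ] tab [0.49604529 0.03623311 0.065     ]
```

```bash
python3 - <<'E'
from h import *
p=np.load("p.npy")
def w(p,c):
    c=np.array(c)/1000; k,s=np.cos(p[2]),np.sin(p[2]); return np.array([p[0]+k*c[0]-s*c[1],p[1]+s*c[0]+k*c[1],c[2]])
boxes=dict(rear=(-34,-24,-18,18,56,116),front=(24,34,-18,18,56,116),tab=(111,125,-74,-46,48,78))
for n in("top","scene"):
    f=cam(n); im=f["image"]; big=cv2.resize(im,None,fx=6,fy=6,interpolation=cv2.INTER_CUBIC); g=big.max(2)
    for nm,b in boxes.items():
        P=np.array([proj(f,w(p,(x,y,z))) for x in b[:2] for y in b[2:4] for z in b[4:]])
        m0=np.zeros(g.shape,np.uint8); cv2.fillConvexPoly(m0,cv2.convexHull(((P+.5)*6-.5).astype(np.int32)),255)
        win=cv2.dilate(m0,np.ones((31,31)))
        m=((g<75)&(win>0)).astype(np.uint8)*255
        k,l,st,ce=cv2.connectedComponentsWithStats(m); i=1+np.argmax(st[1:,4])
        ys,xs=np.nonzero(m0); q=lambda r:((r+.5)/6-.5)
        pc=q(np.array([xs.mean(),ys.mean()])); 
        print(n,nm,"obs",q(ce[i]).round(2),"pred",pc.round(2),"bbox",(st[i,:2]/6).round(1),(st[i,2:4]/6).round(1),"predbb",P.min(0).round(1),np.ptp(P,0).round(1))
E
```

```text
top rear obs [343.91 195.74] pred [345.09 195.11] bbox [341.3 188.7] [ 6.2 15.2] predbb [340.8 186.7] [ 8.8 16.9]
top front obs [324.43 201.45] pred [325.35 200.33] bbox [322.3 194.7] [ 5.3 14.7] predbb [321.5 192. ] [ 7.9 16.7]
top tab obs [288.66 187.97] pred [289.56 189.9 ] bbox [283.7 181.7] [11.2 14.8] predbb [285.9 183.8] [ 7.5 12.5]
scene rear obs [334.5  182.35] pred [335.75 184.46] bbox [327.  172.2] [18.7 23.8] predbb [329.1 174.3] [13.5 20.5]
scene front obs [325.86 196.66] pred [326.69 198.55] bbox [318.  186.2] [18.7 23.5] predbb [320.2 188.3] [13.5 20.7]
scene tab obs [291.26 217.8 ] pred [292.82 218.92] bbox [284.8 209.8] [16.7 19.2] predbb [286.9 212. ] [11.8 13.9]
```

```bash
cat >> h.py <<'E'
p=np.load("p.npy")+np.array([-.0005,.0012,0])
YAW=np.degrees(p[2])-90
def w(c,p=p):
    c=np.array(c)/1000; k,s=np.cos(p[2]),np.sin(p[2]); return np.array([p[0]+k*c[0]-s*c[1],p[1]+s*c[0]+k*c[1],c[2]])
def cl(v): # world vector -> clamp axes
    return R.from_euler('z',-p[2]).apply(v)
def st(t=""):
    s=env.read_state(); q=cl(np.array(s["position"])-[p[0],p[1],0])*1000
    print(t,"t%.1f"%s["clock"],"tcp_cl",q.round(1),"F_cl",cl(s["force"]).round(1),"op %.1f"%(s["opening"]*87),"ff %.1f"%s["finger_force"]); return s
E
python3 - <<'E'
from h import *
pos=w((118,-60,190))
s=[(y,env.inverse_kinematics(pos,[180,0,y])) for y in(YAW,YAW-180)]
for y,j in s: print(y,None if j is None else np.round(j,0))
y=YAW-180 if s[1][1] is not None else YAW
j=[env.inverse_kinematics(w(c),[180,0,y]) for c in((118,-60,73),(118,-140,68),(0,0,98))]; print(np.round(j,0))
env.goto(pos,[180,0,y]); env.gripper_to(0.6,5); st("above")
env.move_straight(w((118,-60,73)),force_limit=8); st("down")
env.gripper_to(0.0,4); st("grip")
f=cam("top"); cv2.imwrite("pics/t1.png",cv2.resize(f["image"][150:270,220:380],None,fx=5,fy=5))
f=cam("scene"); cv2.imwrite("pics/s1.png",cv2.resize(f["image"][150:290,245:385],None,fx=4,fy=4))
E
```

```text
16.519754672960772 [ 23.  11. -20.   0. -59.  83.]
-163.48024532703923 [ 23.  11. -20.  -0. -59. -97.]
[[ 23.  19. -28.  -0. -42. -97.]
 [ 22.  26. -18.  -0. -46. -96.]
 [  8.  16. -29.  -0. -45. -82.]]
above t3.5 tcp_cl [118. -60. 190.] F_cl [ 0.4 -0.5  0.3] op 52.5 ff 0.0
down t4.4 tcp_cl [118.  -60.7  73.7] F_cl [ 0.2 -0.5  0. ] op 52.3 ff 0.0
grip t4.9 tcp_cl [118.1 -60.3  73.3] F_cl [ 0.5 -0.   2. ] op 28.1 ff 4.0
```

View pics/s1.png

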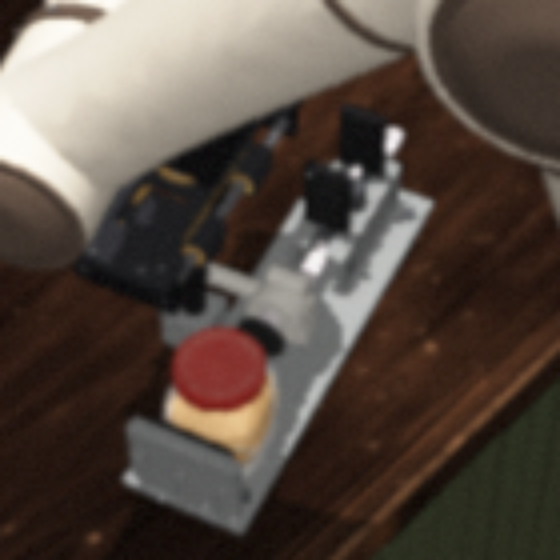

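```bash
python3 - <<'E'
import cv2,numpy as np
a=cv2.imread("pics/top0.png")[178:204,275:305]; b=cv2.imread("pics/scene0.png")[205:240,280:305]
for i in(a,b): print(np.array2string(i.max(2),max_line_width=200))
E
```

```text
[[ 44  44  44  45  43  42  43  42  42  40  43  41  41  43  44  43  45  44  45  44  47  46  47  49  50  52  52  54  54  57]
 [ 42  43  45  45  45  44  44  44  44  44  44  42  43  45  45  47  49  50  52  53  54  53  55  55  55  57  57  58  58  58]
 [ 46  47  49  49  50  48  48  47  50  49  49  49  48  50  53  56  57  59  59  62  62  63  64  64  63  63  63  61  61  60]
 [ 49  50  51  52  52  51  50  51  51  52  52  52  53  54  56  58  60  62  63  62  62  63  61  63  63  63  62  62  63  60]
 [ 48  48  50  51  51  50  49  50  50  52  53  54  55  55  56  59  58  61  61  60  59  58  59  58  57  58  57  58  59  58]
 [ 45  45  47  47  46  46  47  47  49  51  52  54  55  56  57  56  57  59  60  58  57  57  55  58  57  56  57  59  63  60]
 [ 41  42  43  43  44  44  45  45  46  47  50  54  55  56  53  53  53  55  56  54  54  58  60  60  58  56  58  62  64  61]
 [ 39  40  41  42  42  41  43  42  42  45  51  58  62  59  53  50  51  56  58  60  67  80  88  80  64  57  55  58  59  57]
 [ 38  40  41  40  42  42  44  43  42  45  55  65  71  66  54  46  48  61  72  91 120 143 148 123  82  59  55  56  5
[... 5004 characters left out ...]
  69  90  97  95  94  98 109 138 181 215 226 231 232 232 232 231 228 223 224 216]
 [ 41  43  47  51  57  69  87  99  95  98 117 155 190 218 230 232 231 232 232 231 231 230 228 231 233]
 [ 44  49  45  52  55  63  78  84  93 121 167 204 223 230 231 231 230 230 228 230 229 230 229 230 231]
 [ 45  45  53  56  57  60  64  68  92 154 206 223 228 231 229 230 230 229 229 227 230 229 229 230 230]
 [ 46  49  52  58  55  56  54  66 121 186 214 220 230 231 229 231 230 228 227 225 227 229 228 230 230]
 [ 46  49  51  54  55  51  51  70 143 208 221 223 231 231 229 231 229 229 228 226 227 228 228 229 229]
 [ 52  51  49  52  49  47  49  79 156 214 224 229 231 230 230 228 228 229 228 229 228 227 226 226 227]]
```

The scene view shows the fingers on the tab. The 28 mm opening means the plug is turned in its socket, so they are on its 28 mm ends. I'll firm up the grip, check that it sits flush, and pull straight up.

```bash
python3 - <<'E'
from h import *
env.gripper_to(0.0,30); s=st("grip30"); print(s["wrist_torque"])
env.move_straight(w((118,-60,78)),rate=0.02); st("+5")
env.move_straight(w((118,-60,110)),rate=0.05); s=st("+37"); print(s["wrist_torque"])
f=cam("scene"); cv2.imwrite("pics/s2.png",cv2.resize(f["image"][150:290,245:385],None,fx=4,fy=4))
E
```

```text
grip30 t5.3 tcp_cl [118.  -60.4  73.3] F_cl [0.8 0.2 3.4] op 26.4 ff 30.0
[ 0.25277369  0.14277829 -0.0387007 ]
+5 t5.7 tcp_cl [118.  -59.4  77.5] F_cl [ 0.9 -0.5 -3.4] op 26.2 ff 30.0
+37 t6.5 tcp_cl [118.  -59.9 110.1] F_cl [-0.1 -0.4 -0.7] op 26.7 ff 30.0
[ 0.03336925 -0.049516    0.04034352]
```

View pics/s2.png

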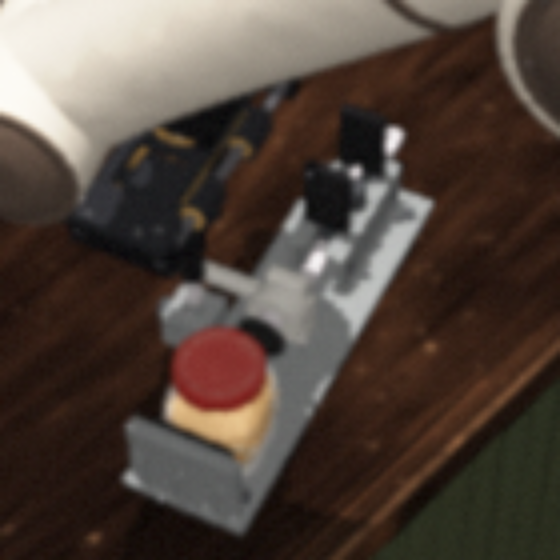

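```bash
python3 - <<'E'
from h import *
env.move_straight(w((118,-60,130)),rate=0.1)
env.move_straight(w((118,-165,130)),rate=0.12); st("over")
f=cam("top"); print(proj(f,w((118,-165,0))))
c=env.move_straight(w((118,-165,67)),rate=0.04,force_limit=5); print(c); st("down")
f=cam("scene"); print(proj(f,w((118,-165,30))))
u,v=map(int,proj(f,w((118,-165,60)))); cv2.imwrite("pics/s3.png",cv2.resize(f["image"][v-60:v+90,u-50:u+100],None,fx=4,fy=4))
E
```

```text
over t7.9 tcp_cl [ 118.  -164.3  129.7] F_cl [-0.8  0.4 -0.6] op 26.4 ff 30.0
(np.float64(280.94462855072027), np.float64(161.63676301513226))
True
down t9.4 tcp_cl [ 117.9 -165.5   68.7] F_cl [-0.5 -0.2  4.3] op 26.1 ff 30.0
(np.float64(260.8983201147875), np.float64(213.31772745524788))
```

View pics/s3.png

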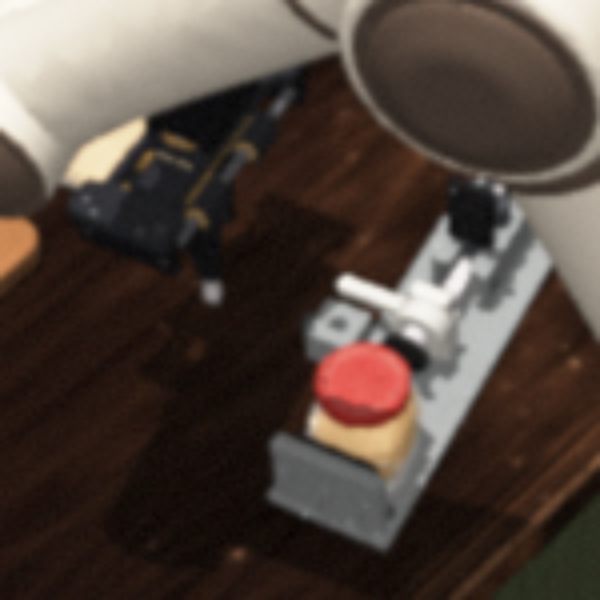

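The plug stands on its foot off the clamp: its shank tip is at (210,290), the tool height is 68.7 mm as expected, and the socket is empty. I'll release it and go to the trigger.

```bash
python3 - <<'E'
from h import *
env.gripper_to(0.6,30); env.dwell(.2)
env.move_straight(w((118,-165,180)),rate=0.15); st("up")
env.gripper_to(1.0,30)
f=cam("scene"); u,v=map(int,proj(f,w((118,-165,30)))); A=f["image"][v-40:v+40,u-40:u+40]
env.goto(w((0,0,190)),[180,0,YAW-180]); st("above")
c=env.move_straight(w((0,0,97)),force_limit=8); print(c); st("down")
env.gripper_to(0.0,3); st("grip3"); 
fr=cam("scene"); im=fr["image"]; u,v=map(int,proj(fr,w((130,-60,40)))); B=im[v-70:v+70,u-70:u+70]
np.save("f1.npy",im); cv2.imwrite("pics/m.png",np.hstack([cv2.resize(A,(400,400)),cv2.resize(B,(400,400))]))
E
```

```text
up t11.3 tcp_cl [ 118.1 -164.2  178.9] F_cl [-1.3  0.1 -0.8] op 52.0 ff 0.0
above t13.0 tcp_cl [ -0.   -1.2 190.4] F_cl [-0.  -0.7  0.3] op 86.8 ff 0.0
False
down t13.8 tcp_cl [ 0.1 -1.2 97.4] F_cl [ 0.2 -0.5 -0.1] op 87.1 ff 0.0
grip3 t14.5 tcp_cl [ 0.9 -0.5 97.7] F_cl [6.1 0.4 4.4] op 60.3 ff 3.0
```

View pics/m.png

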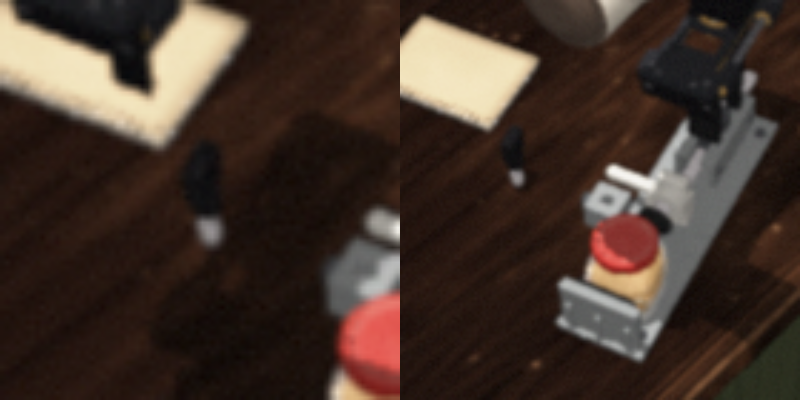

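The plug stands upright on the worktop, clear of the clamp. The +6 N sideways force means only the front finger touches, so I'll centre the tool in +x.

```bash
python3 - <<'E'
from h import *
for dx in(1,2,3,4,5):
    env.gripper_to(0.9,3) 
    env.move_straight(w((dx,0,97)),rate=0.03); env.gripper_to(0.0,3); s=st(f"dx{dx}")
    if cl(s["force"])[0]<1.5: break
E
```

```text
dx1 t15.9 tcp_cl [ 1.4  0.  97. ] F_cl [3.6 1.3 1.3] op 67.8 ff 3.0
dx2 t17.1 tcp_cl [ 1.5 -0.  97. ] F_cl [-3.6  0.3 -1.8] op 68.3 ff 3.0
```

```bash
cat >> h.py <<'E'
def prof(f,ys,z,x0=60,x1=160):
    xs=np.arange(x0,x1,1.); uv=np.array([[proj(f,w((x,y,z))) for x in xs] for y in ys],np.float32)
    g=f["image"].min(2).astype(np.float32) 
    return xs,cv2.remap(g,uv[...,0],uv[...,1],cv2.INTER_LINEAR).mean(0)
def ear(f):
    """centre of bright ear by the two steepest edges"""
    xs,a=prof(f,np.arange(-68,-38,2.),46); a=cv2.GaussianBlur(a[None],(0,0),2)[0]; d=np.gradient(a)
    i=int(np.argmax(a)); lo=xs[max(i-12,0)+np.argmax(d[max(i-12,0):i+1])]; hi=xs[i+np.argmin(d[i:i+13])]
    h=a-np.maximum(a[max(i-14,0)],a[min(i+14,len(a)-1)]); h=np.clip(h[max(i-14,0):i+15],0,None); xx=xs[max(i-14,0):i+15]
    return round(float((h*xx).sum()/h.sum()),2),lo,hi,round(float(a[i]))
def lid(f):
    b=f["image"].astype(int); m=((b[...,2]-np.maximum(b[...,0],b[...,1]))>70).astype(np.uint8)
    u,v=map(int,proj(f,w((190,0,93)))); k=np.zeros_like(m); k[v-25:v+25,u-25:u+25]=1; M=cv2.moments(m*k,True)
    q=onz(f,M["m10"]/M["m00"],M["m01"]/M["m00"],.093); return (cl(q-[p[0],p[1],0])*1000)[:2].round(1)
def look(t=""):
    ft,fs=cam("top"),cam("scene"); print(t,"ear top",ear(ft),"scene",ear(fs),"lid",lid(ft),lid(fs)); return ft,fs
E
python3 - <<'E'
from h import *
env.gripper_to(0.86,14); env.move_straight(w((1.5,0,97)),rate=.03)
a,b=look("before")
im0=dict(b); im0["image"]=cv2.imread("pics/scene0.png"); t0=dict(a); t0["image"]=cv2.imread("pics/top0.png"); print("initial",ear(t0),ear(im0),lid(t0),lid(im0))
env.gripper_to(0.0,14); st("sq"); env.gripper_to(.86,14); a,b=look("after1")
cv2.imwrite("pics/p1.png",np.hstack([cv2.resize(a["image"][175:250,240:340],(400,300)),cv2.resize(b["image"][180:280,265:365],(400,400))[:300]]))
for f in(a,b):
    xs,q=prof(f,np.arange(-68,-38,2.),46); print(q[::3].round().astype(int))
E
```

```text
h.py:36: RuntimeWarning: invalid value encountered in scalar divide
  return round(float((h*xx).sum()/h.sum()),2),lo,hi,round(float(a[i]))
Traceback (most recent call last):
  File "h.py", line 42, in look
    ft,fs=cam("top"),cam("scene"); print(t,"ear top",ear(ft),"scene",ear(fs),"lid",lid(ft),lid(fs)); return ft,fs
                                                                                   ~~~^^^^
  File "h.py", line 40, in lid
    q=onz(f,M["m10"]/M["m00"],M["m01"]/M["m00"],.093); return (cl(q-[p[0],p[1],0])*1000)[:2].round(1)
            ~~~~~~~~^~~~~~~~~
ZeroDivisionError: float division by zero
```

The arm hides the clamp in the top view, so I'll use only the scene camera.

```bash
cat >> h.py <<'E'
def look(t=""):
    fs=cam("scene"); print(t,"ear",ear(fs),"lid",lid(fs)); return fs
E
python3 - <<'E'
from h import *
b=look("before")
i0=dict(b); i0["image"]=cv2.imread("pics/scene0.png"); print("initial",ear(i0),lid(i0))
env.gripper_to(0.0,14); st("sq"); env.gripper_to(.86,14); a=look("after1"); st()
cv2.imwrite("pics/p1.png",np.hstack([cv2.resize(b["image"][180:280,265:365],(400,400),interpolation=2),cv2.resize(a["image"][180:280,265:365],(400,400),interpolation=2)]))
for f in(i0,b,a):
    xs,q=prof(f,np.arange(-68,-38,2.),46); print(q[::3].round().astype(int))
E
```

```text
before ear (95.04, np.float64(87.0), np.float64(102.0), 234) lid [195.9   1.6]
initial (94.4, np.float64(87.0), np.float64(101.0), 197) [193.7   1.7]
sq t18.6 tcp_cl [ 1.5  0.  97.1] F_cl [-0.   1.2 -0.1] op 41.6 ff 14.0
after1 ear (108.07, np.float64(100.0), np.float64(113.0), 234) lid [195.8   1.7]
 t19.5 tcp_cl [ 1.6 -0.  97. ] F_cl [ 1.4  0.2 -0.8] op 74.8 ff 0.0
[ 23  24  25  24  24  24  23  22  47 116 184 205 193 157 107  63  44  54
  64  63  55  52  58  75  98 123 148 164 149 114  94  86  80  75]
[ 24  25  26  25  24  24  22  23  50 128 210 237 237 209 152  90  71 118
 168 185 183 170 156 151 161 177 185 177 150 112  88  79  73  65]
[ 25  26  25  25  25  25  24  23  23  23  22  21  35  99 188 234 239 221
 176 138 136 150 152 151 162 177 184 177 151 111  87  79  74  65]
```

View pics/p1.png

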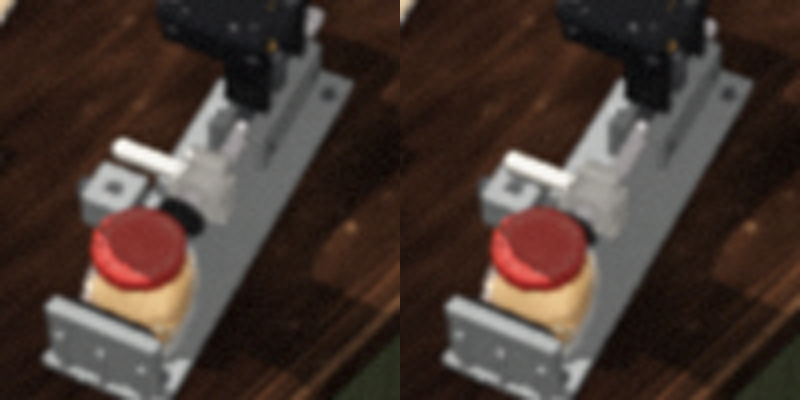

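The two crops show the jaw moving forward in one pump: the ear goes from about (150,155) to (540,170), while the jar stays put. I'll refit the pose from the scene camera alone, get absolute jaw travel from the ear's rear edge, and then pump again.

```bash
cat >> h.py <<'E'
from scipy.optimize import least_squares
def scenefit(f):
    S=lambda x,y:np.array([(x+.5)/5-.5+265,(y+.5)/5-.5+170])
    o=[(S(441,150),(-61,45,8)),(S(205,567),(251,45,0)),(S(53,500),(251,-45,0))]
    r=lambda q:np.concatenate([np.array(proj(f,w(c,q)))-u for u,c in o])
    return least_squares(r,p)
def lo(f,ps):
    xs=np.arange(70,145,.5); ys=np.arange(-68,-50,2.)
    uv=np.array([[proj(f,w((x,y,46),ps)) for x in xs] for y in ys],np.float32)
    a=cv2.remap(f["image"].min(2).astype(np.float32),uv[...,0],uv[...,1],cv2.INTER_LINEAR).mean(0)
    i=np.argmax(a); bg=a[:20].min(); h=(a[i]+np.median(a[max(i-40,0):max(i-20,1)]))/2
    k=i
    while k>0 and a[k]>h: k-=1
    return round(float(xs[k]+.5*(h-a[k])/(a[k+1]-a[k])),2)
E
python3 - <<'E'
from h import *
f=cam("scene"); r=scenefit(f); print(r.x-p,np.degrees(r.x[2]),r.fun.round(2)); np.save("ps.npy",r.x)
i0=dict(f); i0["image"]=cv2.imread("pics/scene0.png")
print("lo initial",lo(i0,r.x),"pump1",lo(f,r.x), "with p",lo(i0,p),lo(f,p))
env.gripper_to(0.0,14); st("sq2"); g=look("sq2"); print(lo(g,r.x)); env.gripper_to(.86,14); f=look("after2"); print(lo(f,r.x))
st()
E
```

```text
[ 0.00279262 -0.00219286  0.0064789 ] 106.89096853435365 [ 0.25 -0.48 -0.43 -0.03  0.21  0.42]
lo initial 134.84 pump1 102.63 with p 86.92 100.14
sq2 t20.2 tcp_cl [ 1.4 -0.  97. ] F_cl [-0.5 -0.   0.2] op 41.4 ff 14.0
sq2 ear (118.45, np.float64(110.0), np.float64(124.0), 235) lid [197.8   0.8]
113.09
after2 ear (118.45, np.float64(110.0), np.float64(124.0), 235) lid [197.6   0.7]
113.06
 t21.2 tcp_cl [ 1.5  0.  97. ] F_cl [ 0.2  0.8 -0.2] op 74.8 ff 0.0
```

```bash
cat > step.py <<'E'
import sys
from h import *
ps=np.load("ps.npy")
for o in map(float,sys.argv[1:]):
    env.gripper_to(o/87,14); f=cam("scene"); g=cam("scene"); s=env.read_state()
    print("cmd",o,"op %.1f"%(s["opening"]*87),"ff %.1f"%s["finger_force"],"Fx %.1f"%cl(s["force"])[0],"t%.1f"%s["clock"],"lo",lo(f,ps),lo(g,ps),"ear",ear(f)[0],"lid",lid(f),lid(g))
E
python3 step.py 68 60 56 54 52 50 48
```

```text
cmd 68.0 op 68.1 ff 1.0 Fx 0.4 t21.7 lo 113.06 113.05 ear 118.46 lid [197.7   0.6] [197.8   0.8]
cmd 60.0 op 60.6 ff 9.5 Fx -1.4 t22.3 lo 113.36 113.35 ear 119.04 lid [198.4   0.9] [198.4   0.8]
cmd 56.0 op 56.4 ff 9.8 Fx -2.0 t22.8 lo 113.98 114.07 ear 120.59 lid [199.8   0.5] [200.1   0.5]
cmd 54.0 op 54.1 ff 10.2 Fx -1.4 t23.2 lo 114.27 114.29 ear 121.34 lid [199.9   0.6] [199.9   0.5]
cmd 52.0 op 52.2 ff 10.7 Fx -2.7 t23.6 lo 114.54 114.67 ear 122.07 lid [199.9   0.7] [200.    0.6]
cmd 50.0 op 50.4 ff 11.1 Fx -3.3 t24.0 lo 115.39 114.86 ear 122.71 lid [200.    0.6] [199.9   0.6]
cmd 48.0 op 48.5 ff 11.6 Fx -2.6 t24.4 lo 115.47 116.19 ear 123.39 lid [199.9   0.6] [200.1   0.6]
```

The lid stopped moving at an opening of about 57.6 mm, so the jar has been resting since then. The pad is now about 4.5 mm in, and an opening of about 44.5 mm should put it close to half way.

```bash
python3 step.py 46 44.2 && python3 - <<'E'
from h import *
env.dwell(.5); f=cam("scene"); st("hold"); print(lid(f))
cv2.imwrite("pics/end.png",cv2.resize(f["image"][150:290,245:385],None,fx=4,fy=4,interpolation=2))
E
```

```text
cmd 46.0 op 46.6 ff 12.0 Fx -2.5 t24.9 lo 116.25 116.31 ear 124.01 lid [200.    0.7] [200.1   0.7]
cmd 44.2 op 44.4 ff 12.4 Fx -3.3 t25.2 lo 117.5 117.48 ear 124.84 lid [200.2   0.7] [200.1   0.7]
hold t25.8 tcp_cl [ 1.5 -0.  97. ] F_cl [-3.3  1.   1.7] op 44.7 ff 12.4
[200.2   0.8]
```

View pics/end.png

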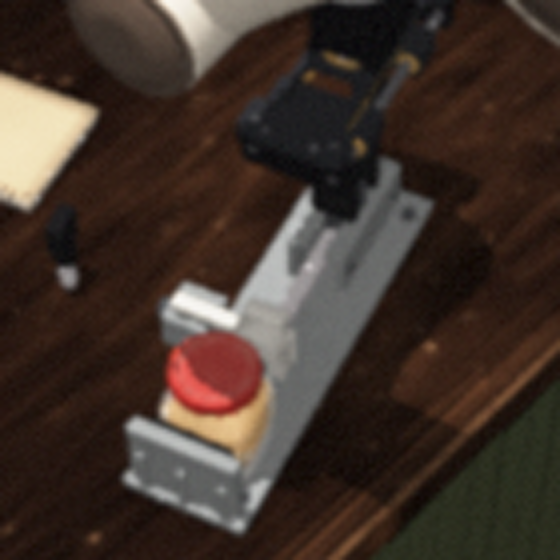

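The final view shows the jar clamped against the fixed jaw with its lid at (215,372). The plug stands free at (65,250), and the trigger is still squeezed. The grip force rose steadily with no jump, so the pad has not bottomed. I'm handing in the job.

```bash
python3 -c "
from workcell import env
print(env.close_job())"
```

```text
the job is handed in; nothing more can be done
None
```

I handed the job in at about 26 s: the plug stands on the worktop off the clamp, and the jar is held against the fixed jaw with the trigger still squeezed; by estimate, the pad is pushed in about 6.5–7 mm of its 14.

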